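# Sort two clamp bolts by thread hand in the gauge nuts

## Task

The two black-knobbed clamp bolts of the sample carrier hang mixed up in the white rack: they look alike, but one has a right-hand thread and the other a left-hand thread. Sort them by trying them in the two gauge nuts (the orange-topped nut takes only the right-hand thread, turned in clockwise seen from above; the blue-topped nut takes only the left-hand thread, turned in anticlockwise), and leave each bolt screwed fully home in the nut that fits it, collar down on the nut. Do not push away or knock over the jars, bottle, tubes and other things standing about.

Things in the scene. Friction and masses are not known exactly. Their poses are not given: they have to be found in the camera images.
- rack: White bolt rack, fixed, 64 mm across (x) x 190 mm along the row of two holes (y), 52 mm tall; origin under its centre, z up. At the start one bolt hangs upright by its collar in each hole (39 mm diameter), at a random yaw; which one has which thread differs from run to run. Lift a bolt straight up 45 mm to clear the rack.
- slot_1 (a point): Centre of the rack's first hole (-y end), on its top face 52 mm above the table. Bolts: 100 mm long, 220 g (+-30%). From below: threaded shank 41 mm long, 31 mm wide; collar 48 mm diameter, 6 mm thick, its underside on the rack; neck 24 mm diameter, 13 mm tall; round black knob 40 mm diameter, 40 mm tall, to grip at any yaw. Knob centre 39 mm, bolt tip -41 mm from this point.
- slot_2 (a point): Centre of the rack's second hole (+y end), 110 mm from slot_1, on its top face; the second bolt hangs here, alike in looks and sizes, with the other thread hand. The threads are steep four-start quick threads: 48 mm of travel per full turn (7.6 mm per rad), the ridges beginning 12 mm above the lower tip.
- nut_right_mouth (a point): Centre of the 33.5 mm hole (2 mm chamfer) in the top face of the orange-topped gauge nut, 60 mm above the table, z up. Block 64 x 64 x 60 mm on a foot 100 x 64 mm, fixed. A right-hand bolt pressed lightly and turned clockwise from above sinks until its collar lies on this face (knob centre then 39 mm above this point); it stays there when released.
- nut_left_mouth (a point): The same for the blue-topped gauge nut, which takes the left-hand thread: its bolt sinks when turned anticlockwise from above. In both nuts two lugs lie 14 mm below the mouth: a bolt lowered without turning stops on them, collar 12 to 21 mm above the mouth depending on its yaw. A bolt of the wrong hand stays at least 15 mm up, whichever way it is turned.
- seat_right (a joint): Spring plunger inside the orange-topped nut, in m: 0 when empty or when a bolt only stands on the lugs, about 0.006 with the bolt fully home. It carries a red pin, 6 mm diameter, that stands about 8 mm above a corner of the nut's top and sinks to 2 mm as the bolt comes home. Spring under 1.5 N.
- seat_left (a joint): The same plunger in the blue-topped nut.
- jar_clear: Clear glass jar with steel lid, 68 mm diameter, 85 mm tall, standing; origin at the centre of its underside. Bystander.
- jar_amber: Amber glass jar with white lid, 60 mm diameter, 80 mm tall, standing; origin at the centre of its underside. Bystander.
- bottle: White plastic bottle with blue cap, 64 mm diameter, 170 mm tall, standing; origin at the centre of its underside. Bystander.
- tube_rack: Blue block 70 x 160 x 60 mm with three capped sample tubes that stand up to 110 mm; origin at the centre of its underside. Bystander.
- beaker: White cup 72 mm diameter, 80 mm tall, standing; origin at the centre of its underside. Bystander.
- spatula: Spatula with green handle, 180 mm long, lying flat on the table. Bystander.
- swab_box: White box 100 x 140 x 55 mm; origin at the centre of its underside. Bystander.

How it is judged:
By the outcome, as a careful person would: the job done as asked, in the order asked, and still so for the second after the job is handed in, with the robot touching nothing.
It also fails if it takes over 72 s, if anything falls off the work surface, if the arm or the gripper's body presses on something with over 40 N, if the wrist force passes 120 N, or if a joint passes its speed limit or range.

## Robot

A 7-joint arm with a two-finger parallel gripper is mounted at the origin on the work surface. World frame = base frame: x ahead of the robot, y to its left, z up, the work surface at z = 0. Lengths are in mm, angles in rad, forces in N, time in s.
With the tool pointing down it reaches from about 400 to 850 mm from the base axis. Payload 4.5 kg.
Tool frame: the origin (TCP) lies on the centre line of the jaws, within the pads' length; the fingertips stand 22 mm ahead of it and the grasp point (between the pads) lies 3 mm ahead of it; z points along the fingers, y is the direction in which the jaws open and shut (so a half turn about z gives the same grasp; the last joint's range is limited). The gripper opens to 85 mm and grips with 20 to 120 N. Pads are 22 mm wide; open, the fingers measure 114 mm over their backs; the gripper's body (76 mm by 85 mm) begins 54 mm behind the grasp point. The pads swing forward as they close: fully open they stand 13 mm farther back than shut.
Start: joints at [-1.25, 0.689, -0.195, 1.565, 0.157, 0.902, -0.215], TCP at [176.782, 599.5, 253.317] pointing down, gripper open.
Joint ranges: [-3.01, 3.01], [-0.46, 2.08], [-1.47, 1.51], [0.13, 2.56], [-1, 4.14], [0.04, 2.09], [-2.66, 2.66]. Speed limits (rad/s): [2.57, 2.57, 3.14, 3.14, 3.14, 3.14, 3.14].

## Interface

Orientations are given as a unit quaternion [x, y, z, w].
In Python, from bench import monitor, vision, order gives the robot as it stands.
- The arm moves only by the tool jog_arm, never from a script. Its argument "steps" is a list of rows, each an object of numbers: "dx", "dy", "dz": the shift along the tool's x, y, z in mm; "ax", "ay", "az": the turn, a rotation vector about the tool's x, y, z in rad. A call has 1 to 20 rows; each row is the pose to reach, as a shift and turn from the pose measured when the call began, along the tool's axes at that moment; what a row does not reach only later rows make up. A row lasts 1/12 s, in which the tool goes at most 41.7 mm and 7.16 degrees, less where a joint would pass 70% of its speed; a pose out of reach is approached as far as the arm can. A call with a gripper value outside its range is refused whole. "gripper" is the opening, from 0 (shut) to 1 (fully open), set as the call begins (left out, the last holds). The fingers move at their own pace and stop on an object; "force" is the grip in N (left out, the last holds). Time passes only in rows, so rows that repeat a pose let the fingers close. It gives the time, the measured TCP pose, the force and the opening at its end, in the units of the state.
- monitor.read_state(): the state, without advancing time (a new reading comes with each control period).
- vision.capture(name): name is "scene" or "top" or "wrist"; returns (picture, depth): 400x640x3 uint8, red, green, blue; 400x640 float32, mm along the optical axis (not along the pixel's ray), 0 where there is no reading.
- vision.camera_model(name): a dict with "intrinsics" (3x3 intrinsics, pixels), "dist" ([k1, k2, p1, p2, k3] as OpenCV has them; the pictures are not rectified), "position" and "rotation" of the camera in the world. Camera axes: x right, y down, z forward; pixel columns grow to the right and rows downward; lengths in mm; the calibration is good to about 2 mm. A picture is of the moment at which its call begins: read the wrist's pose just before it. camera_model takes no time and is no camera call; for the wrist camera it gives the pose at the moment of the call.
- order.hand_in(): hands the job in, once; it reports no verdict.
The state is a dict: "clock": time; "joint_pos": joint angles; "joint_vel": joint speeds; "joint_torque": joint torques, N m; "tool_pos": TCP position; "tool_rot": TCP orientation; "wrist_force": force on the tool from outside, world axes, zero at the start; "torque": the same for the moment, N m; "finger_gap": finger opening in mm.
Only numpy, scipy, OpenCV 4.12 (cv2) and the standard library are available. Lean on these libraries where they do the work, as an engineer would, in place of code of your own. Each camera call takes 0.05 s, during which the arm holds its last target. There are 200 camera calls.

## Working session

There is one attempt and no reset: what is moved stays moved. The work goes in short steps, Python scripts to look and compute and a tool call to move; the robot and the scene stay as the last step left them, time stands still between calls to the robot, and variables do not carry over. Pictures are saved under pics/ and viewed, about 8 in all and at most 12, crops included, and the job is handed in when it is done.

Besides the shell and the picture viewer there is one more tool, called after "Request:" as a command line: name --argument value ..., lists and objects as JSON in quotes. jog_arm: Moves the arm, as the interface text tells. Its arguments: {"type":"object","properties":{"steps":{"type":"array"},"gripper":{"type":"number"},"force":{"type":"number"}},"required":["steps"]}

```bash
mkdir -p pics; ls; cat > h.py <<'E'
import numpy as np, cv2
from bench import monitor, vision, order
from scipy.spatial.transform import Rotation as R
def cloud(name):
    m=vision.camera_model(name); im,d=vision.capture(name)
    K=np.array(m["intrinsics"]);D=np.array(m["dist"])
    u,v=np.meshgrid(np.arange(640),np.arange(400))
    p=cv2.undistortPoints(np.stack([u,v],-1).reshape(-1,1,2).astype(float),K,D).reshape(400,640,2)
    c=np.concatenate([p,np.ones((400,640,1))],-1)*d[...,None]
    W=c@np.array(m["rotation"]).T+np.array(m["position"])
    W[d==0]=np.nan
    return im,d,W
def save(n,im): cv2.imwrite(n,cv2.cvtColor(im,cv2.COLOR_RGB2BGR))
E
python3 - <<'E'
from h import *
s=monitor.read_state();print({k:np.round(v,3).tolist() for k,v in s.items()})
m=vision.camera_model("top");print(m["position"],np.array(m["rotation"]).shape)
im,d,W=cloud("top");save("pics/top.png",im);np.save("top.npy",W);np.save("topim.npy",im)
im,d,W=cloud("scene");save("pics/scene.png",im);np.save("scene.npy",W)
E
```

```text
pics
{'clock': 0.0, 'joint_pos': [-1.25, 0.69, -0.195, 1.566, 0.157, 0.903, -0.215], 'joint_vel': [0.0, -0.0, 0.0, 0.0, 0.0, -0.001, -0.002], 'joint_torque': [-0.0, -53.96, -1.267, -15.854, 0.009, 0.009, 0.0], 'tool_pos': [176.657, 598.862, 252.464], 'tool_rot': [0.143, 0.99, -0.001, -0.0], 'wrist_force': [1.173, 0.579, 0.155], 'torque': [-0.025, -0.065, 0.062], 'finger_gap': 85.598}
[ 276.0192913    28.50646534 1294.00001748] (4,)Traceback (most recent call last):
  File "<stdin>", line 4, in <module>
  File "h.py", line 10, in cloud
    W=c@np.array(m["rotation"]).T+np.array(m["position"])
      ~^~~~~~~~~~~~~~~~~~~~~~~~~~
ValueError: matmul: Input operand 1 has a mismatch in its core dimension 0, with gufunc signature (n?,k),(k,m?)->(n?,m?) (size 4 is different from 3)
```

```bash
sed -i 's/np.array(m\["rotation"\]).T/R.from_quat(m["rotation"]).as_matrix().T/' h.py
python3 - <<'E'
from h import *
im,d,W=cloud("top");save("pics/top.png",im);np.save("top.npy",W);np.save("topim.npy",im)
im,d,W=cloud("scene");save("pics/scene.png",im);np.save("scene.npy",W)
E
```

```text
(no output)
```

View pics/top.png

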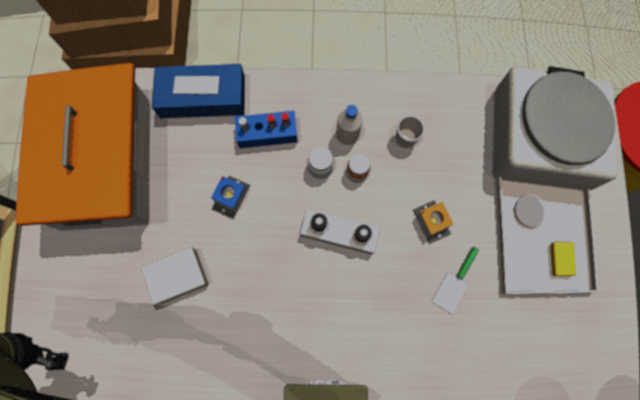

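View pics/scene.png

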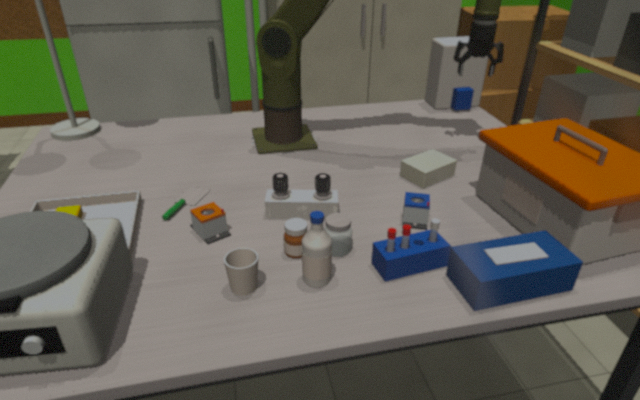

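The top view shows the rack with knobs at (319,222) and (363,233), the blue nut at (230,193) and the orange nut at (435,217). The two jars at (320,162) and (358,167) stand behind the rack.

```bash
python3 - <<'E'
from h import *
W=np.load("top.npy");im=np.load("topim.npy")
def comp(c,r,zlo,zhi,n,mask=None):
    Q=W[r-25:r+25,c-35:c+35].reshape(-1,3); k=(Q[:,2]>zlo)&(Q[:,2]<zhi)
    Q=Q[k]; 
    if n.startswith('knob'): Q=Q[np.hypot(*(Q[:,:2]-W[r,c,:2]).T)<35]
    (a,b),wh,ang=cv2.minAreaRect(Q[:,:2].astype(np.float32)); print(n,len(Q),Q.mean(0).round(1),np.round([a,b,*wh,ang],1),W[r,c].round(1))
comp(319,222,97,125,"knob_a");comp(363,233,97,125,"knob_b")
comp(340,232,40,65,"rack")
comp(230,193,50,75,"blue");comp(435,217,50,75,"orange")
for n,(c,r) in dict(jarc=(320,158),jara=(358,165),bottle=(351,112),tube=(243,125)).items(): print(n,W[r,c].round(0))
hsv=cv2.cvtColor(im,cv2.COLOR_RGB2HSV)
for n,(c,r),lo,hi in [("bluetop",(230,193),100,125),("orangetop",(435,217),8,22)]:
    m=np.zeros((400,640),bool);m[r-25:r+25,c-25:c+25]=1
    m&=(hsv[...,0]>=lo)&(hsv[...,0]<=hi)&(hsv[...,1]>130)
    Q=W[m];Q=Q[(Q[:,2]>50)&(Q[:,2]<75)]
    print(n,len(Q),Q.mean(0).round(1),cv2.minAreaRect(Q[:,:2].astype(np.float32)))
E
```

```text
knob_a 229 [493.7  27.2 110.8] [494.1  27.7  38.5  39.7  89.7] [490.7  25.3 114.6]
knob_b 232 [467.7 -79.2 110.9] [468.1 -79.7  39.   39.5  45. ] [467.1 -80.  109.9]
rack 1362 [478.  -25.6  52.7] [482.  -26.7 189.8  66.1  76.5] [478.  -27.8  51.3]
blue 538 [573.4 258.5  60. ] [574.4 259.2  66.8  64.8  66.7] [578.6 258.3  24.7]
orange 534 [ 517.2 -270.2   60. ] [ 518.3 -270.2   65.6   66.6   24.3] [ 529.4 -279.5    6.9]
jarc [659.  26.  85.]
jara [645. -70.  80.]
bottle [751. -46. 168.]
tube [736. 222. 106.]
bluetop 460 [572.2 257.7  60.2] ((573.8460083007812, 257.8961181640625), (62.94324493408203, 64.6589126586914), 66.84553527832031)
orangetop 487 [ 516.8 -268.7   60.1] ((517.4375610351562, -269.4644470214844), (64.18766784667969, 64.10037994384766), 24.750160217285156)
```

```bash
cat >> h.py <<'E'
def plan(x,y,z,turn=0):
    s=monitor.read_state();M=R.from_quat(s["tool_rot"]).as_matrix()
    t=M.T@(np.array([x,y,z])-s["tool_pos"])
    # levelling turn + az
    zt=M[:,2];lev=M.T@np.cross(zt,[0,0,-1])
    print("clk %.2f"%s["clock"],"pos",np.round(s["tool_pos"],1),"F",np.round(s["wrist_force"],1),"T",np.round(s["torque"],2),"gap %.1f"%s["finger_gap"],"j",np.round(s["joint_pos"],2),"yaw(tool y) %.3f"%np.arctan2(M[1,1],M[0,1]))
    print("d",t.round(1),"lev",lev.round(4))
E
python3 -c "
from h import *
plan(494,27.5,180)"
```

```text
clk 0.15 pos [176.7 599.  252.7] F [ 0.2 -0.2 -1. ] T [0.02 0.01 0.08] gap 85.1 j [-1.25  0.69 -0.19  1.57  0.16  0.9  -0.22] yaw(tool y) 1.284
d [-466.  -458.4   73.3] lev [-0.0014  0.0001 -0.    ]
```

Request:
jog_arm --steps '[{"dx": -466, "dy": -458, "dz": 73, "az": 1.2}, {"dx": -466, "dy": -458, "dz": 73, "az": 1.2}, {"dx": -466, "dy": -458, "dz": 73, "az": 1.2}, {"dx": -466, "dy": -458, "dz": 73, "az": 1.2}, {"dx": -466, "dy": -458, "dz": 73, "az": 1.2}, {"dx": -466, "dy": -458, "dz": 73, "az": 1.2}, {"dx": -466, "dy": -458, "dz": 73, "az": 1.2}, {"dx": -466, "dy": -458, "dz": 73, "az": 1.2}, {"dx": -466, "dy": -458, "dz": 73, "az": 1.2}, {"dx": -466, "dy": -458, "dz": 73, "az": 1.2}, {"dx": -466, "dy": -458, "dz": 73, "az": 1.2}, {"dx": -466, "dy": -458, "dz": 73, "az": 1.2}, {"dx": -466, "dy": -458, "dz": 73, "az": 1.2}, {"dx": -466, "dy": -458, "dz": 73, "az": 1.2}, {"dx": -466, "dy": -458, "dz": 73, "az": 1.2}, {"dx": -466, "dy": -458, "dz": 73, "az": 1.2}, {"dx": -466, "dy": -458, "dz": 73, "az": 1.2}, {"dx": -466, "dy": -458, "dz": 73, "az": 1.2}, {"dx": -466, "dy": -458, "dz": 73, "az": 1.2}, {"dx": -466, "dy": -458, "dz": 73, "az": 1.2}]' --gripper 1 --force 60

```text
$.steps[0]: bad value
```

```bash
python3 -c "
from h import *
plan(494,27.5,180)
im,d,W=cloud('wrist');save('pics/w1.png',im)
k=(W[...,2]>106)&(W[...,2]<118);n,l,st,c=cv2.connectedComponentsWithStats(k.astype(np.uint8))
for i in range(1,n):
  if st[i,4]>150: Q=W[l==i]; print(st[i],Q.mean(0).round(1),cv2.minEnclosingCircle(Q[:,:2].astype(np.float32)))
"
```

```text
clk 0.15 pos [176.7 599.  252.7] F [ 0.2 -0.2 -1. ] T [0.02 0.01 0.08] gap 85.1 j [-1.25  0.69 -0.19  1.57  0.16  0.9  -0.22] yaw(tool y) 1.284
d [-466.  -458.4   73.3] lev [-0.0014  0.0001 -0.    ]
```

View pics/w1.png

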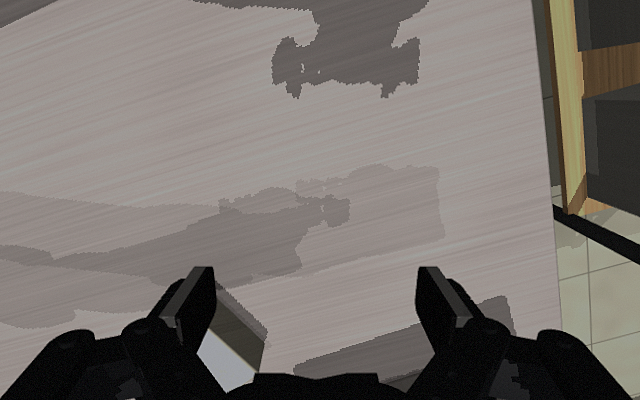

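The picture shows only table and fingers, because the move was refused ("bad value"). I'll retry with all six keys in each row.

Request:
jog_arm --steps '[{"dx": -40, "dy": -40, "dz": 5, "ax": 0, "ay": 0, "az": 0.1}]' --gripper 1 --force 60

```text
clock: 0.28
tool_pos: [190.2, 570.2, 249.8]
tool_rot: [0.188, 0.982, 0.004, -0.003]
wrist_force: [0.1, 1.6, -0.0]
finger_gap: 85.6
```

Request:
jog_arm --steps '[{"dx": -482, "dy": -392, "dz": 70, "ax": 0, "ay": 0, "az": 1.1}, {"dx": -482, "dy": -392, "dz": 70, "ax": 0, "ay": 0, "az": 1.1}, {"dx": -482, "dy": -392, "dz": 70, "ax": 0, "ay": 0, "az": 1.1}, {"dx": -482, "dy": -392, "dz": 70, "ax": 0, "ay": 0, "az": 1.1}, {"dx": -482, "dy": -392, "dz": 70, "ax": 0, "ay": 0, "az": 1.1}, {"dx": -482, "dy": -392, "dz": 70, "ax": 0, "ay": 0, "az": 1.1}, {"dx": -482, "dy": -392, "dz": 70, "ax": 0, "ay": 0, "az": 1.1}, {"dx": -482, "dy": -392, "dz": 70, "ax": 0, "ay": 0, "az": 1.1}, {"dx": -482, "dy": -392, "dz": 70, "ax": 0, "ay": 0, "az": 1.1}, {"dx": -482, "dy": -392, "dz": 70, "ax": 0, "ay": 0, "az": 1.1}, {"dx": -482, "dy": -392, "dz": 70, "ax": 0, "ay": 0, "az": 1.1}, {"dx": -482, "dy": -392, "dz": 70, "ax": 0, "ay": 0, "az": 1.1}, {"dx": -482, "dy": -392, "dz": 70, "ax": 0, "ay": 0, "az": 1.1}, {"dx": -482, "dy": -392, "dz": 70, "ax": 0, "ay": 0, "az": 1.1}, {"dx": -482, "dy": -392, "dz": 70, "ax": 0, "ay": 0, "az": 1.1}, {"dx": -482, "dy": -392, "dz": 70, "ax": 0, "ay": 0, "az": 1.1}, {"dx": -482, "dy": -392, "dz": 70, "ax": 0, "ay": 0, "az": 1.1}, {"dx": -482, "dy": -392, "dz": 70, "ax": 0, "ay": 0, "az": 1.1}, {"dx": -482, "dy": -392, "dz": 70, "ax": 0, "ay": 0, "az": 1.1}]'

```text
clock: 1.87
tool_pos: [492.6, 30.5, 173.2]
tool_rot: [0.672, 0.74, 0.002, -0.006]
wrist_force: [-0.3, -0.5, -0.4]
finger_gap: 85.6
```

```bash
cat > look.py <<'E'
from h import *
def look(zlo,zhi,name):
    im,d,W=cloud('wrist');save(name,im)
    k=(W[...,2]>zlo)&(W[...,2]<zhi);n,l,st,c=cv2.connectedComponentsWithStats(k.astype(np.uint8))
    for i in range(1,n):
        if st[i,4]>150: Q=W[l==i].astype(np.float32); print(st[i],Q.mean(0).round(1),cv2.minEnclosingCircle(Q[:,:2]),cv2.minAreaRect(Q[:,:2]))
E
python3 -c "
from look import *
plan(494,27.5,96)
look(106,118,'pics/w2.png')
"
```

```text
clk 1.87 pos [492.6  30.5 173.2] F [-0.3 -0.5 -0.4] T [-0.02  0.03  0.02] gap 85.6 j [-0.13  0.65 -0.02  2.04  0.01  0.46 -0.06] yaw(tool y) 0.096
d [-4.   1.5 77.1] lev [-0.005  -0.0108  0.    ]Traceback (most recent call last):
  File "<string>", line 4, in <module>
    look(106,118,'pics/w2.png')
    ~~~~^^^^^^^^^^^^^^^^^^^^^^^
  File "look.py", line 6, in look
    if st[i,4]>150: Q=W[l==i].astype(np.float32); print(st[i],Q.mean(0).round(1),cv2.minEnclosingCircle(Q[:,:2]),cv2.minAreaRect(Q[:,:2]))
                                                                                 ~~~~~~~~~~~~~~~~~~~~~~^^^^^^^^^
cv2.error: OpenCV(4.12.0) /io/opencv/modules/imgproc/src/shapedescr.cpp:201: error: (-215:Assertion failed) count >= 0 && (depth == CV_32F || depth == CV_32S) in function 'minEnclosingCircle'
```

View pics/w2.png

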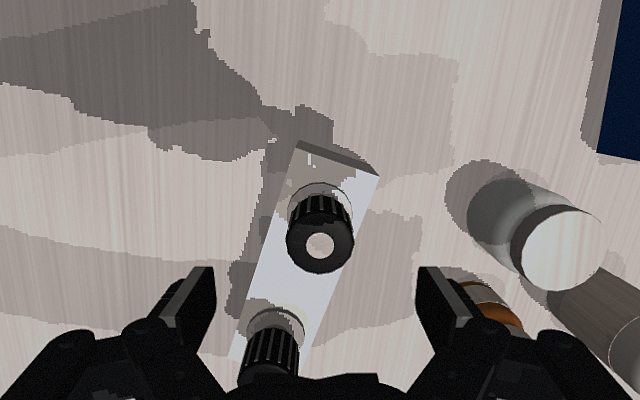

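```bash
sed -i 's/Q=W\[l==i\].astype(np.float32)/Q=W[l==i].astype(np.float32);P=Q[:,:2].copy()/;s/(Q\[:,:2\])/(P)/g' look.py
python3 -c "
from look import *
look(108,114,'pics/w3.png')
plan(494,27.5,96)
"
```

```text
[ 286  209   69   66 3371] [495.   28.4 111.7] ((495.0520935058594, 27.166006088256836), 20.289623260498047) ((494.9891052246094, 27.362117767333984), (38.926204681396484, 39.451744079589844), 60.952880859375)
[237 359  55  28 610] [464.6 -67.  110.8] ((467.5507507324219, -74.56178283691406), 18.884654998779297) ((465.39593505859375, -68.2326431274414), (37.74989700317383, 14.732165336608887), 18.779052734375)
clk 1.97 pos [492.7  30.5 173.3] F [0.3 0.7 0.1] T [-0.03  0.06  0.06] gap 85.3 j [-0.13  0.65 -0.02  2.03  0.01  0.46 -0.06] yaw(tool y) 0.096
d [-3.9  1.3 77.3] lev [-0.0046 -0.0105  0.    ]
```

Request:
jog_arm --steps '[{"dx": -4, "dy": 1.7, "dz": 25, "ax": -0.005, "ay": -0.0105, "az": 0}, {"dx": -4, "dy": 1.7, "dz": 55, "ax": -0.005, "ay": -0.0105, "az": 0}, {"dx": -4, "dy": 1.7, "dz": 78, "ax": -0.005, "ay": -0.0105, "az": 0}, {"dx": -4, "dy": 1.7, "dz": 79, "ax": -0.005, "ay": -0.0105, "az": 0}, {"dx": -4, "dy": 1.7, "dz": 79, "ax": -0.005, "ay": -0.0105, "az": 0}, {"dx": -4, "dy": 1.7, "dz": 79, "ax": -0.005, "ay": -0.0105, "az": 0}]'

```text
clock: 2.47
tool_pos: [494.7, 28.1, 95.2]
tool_rot: [0.672, 0.741, 0.001, 0.0]
wrist_force: [-0.2, -0.3, 0.2]
finger_gap: 85.6
```

Request:
jog_arm --steps '[{"dx": 0, "dy": 0, "dz": 0, "ax": 0, "ay": 0, "az": 0}, {"dx": 0, "dy": 0, "dz": 0, "ax": 0, "ay": 0, "az": 0}, {"dx": 0, "dy": 0, "dz": 0, "ax": 0, "ay": 0, "az": 0}, {"dx": 0, "dy": 0, "dz": 0, "ax": 0, "ay": 0, "az": 0}, {"dx": 0, "dy": 0, "dz": 0, "ax": 0, "ay": 0, "az": 0}, {"dx": 0, "dy": 0, "dz": 0, "ax": 0, "ay": 0, "az": 0}, {"dx": 0, "dy": 0, "dz": 0, "ax": 0, "ay": 0, "az": 0}]' --gripper 0.2 --force 60

```text
clock: 3.05
tool_pos: [495.1, 28.1, 96.2]
tool_rot: [0.672, 0.741, 0.001, 0.001]
wrist_force: [-1.3, -0.1, 6.7]
finger_gap: 38.6
```

```bash
python3 -c "
from look import *
plan(573.4,258.2,175)
"
```

```text
clk 3.05 pos [495.1  28.1  96.2] F [-1.3 -0.1  6.7] T [ 0.07  0.22 -0.01] gap 38.6 j [-0.15  0.8  -0.01  2.08  0.02  0.26 -0.07] yaw(tool y) 0.097
d [221.5 100.4 -78.5] lev [ 0.0028 -0.0002 -0.    ]
```

Request:
jog_arm --steps '[{"dx": 0, "dy": 0, "dz": -25, "ax": 0, "ay": 0, "az": 0}, {"dx": 0, "dy": 0, "dz": -55, "ax": 0, "ay": 0, "az": 0}, {"dx": 0, "dy": 0, "dz": -79, "ax": 0, "ay": 0, "az": 0}, {"dx": 20, "dy": 10, "dz": -79, "ax": 0, "ay": 0, "az": 0.12}, {"dx": 50, "dy": 23, "dz": -79, "ax": 0, "ay": 0, "az": 0.24}, {"dx": 85, "dy": 39, "dz": -79, "ax": 0, "ay": 0, "az": 0.36}, {"dx": 120, "dy": 54, "dz": -79, "ax": 0, "ay": 0, "az": 0.48}, {"dx": 155, "dy": 70, "dz": -79, "ax": 0, "ay": 0, "az": 0.6}, {"dx": 185, "dy": 84, "dz": -79, "ax": 0, "ay": 0, "az": 0.72}, {"dx": 205, "dy": 93, "dz": -79, "ax": 0, "ay": 0, "az": 0.84}, {"dx": 216, "dy": 98, "dz": -79, "ax": 0, "ay": 0, "az": 0.96}, {"dx": 221.5, "dy": 100.4, "dz": -79, "ax": 0, "ay": 0, "az": 1.08}, {"dx": 221.5, "dy": 100.4, "dz": -79, "ax": 0, "ay": 0, "az": 1.2}, {"dx": 221.5, "dy": 100.4, "dz": -79, "ax": 0, "ay": 0, "az": 1.32}, {"dx": 221.5, "dy": 100.4, "dz": -79, "ax": 0, "ay": 0, "az": 1.44}, {"dx": 221.5, "dy": 100.4, "dz": -79, "ax": 0, "ay": 0, "az": 1.56}, {"dx": 221.5, "dy": 100.4, "dz": -79, "ax": 0, "ay": 0, "az": 1.68}, {"dx": 221.5, "dy": 100.4, "dz": -79, "ax": 0, "ay": 0, "az": 1.8}, {"dx": 221.5, "dy": 100.4, "dz": -79, "ax": 0, "ay": 0, "az": 1.8}, {"dx": 221.5, "dy": 100.4, "dz": -79, "ax": 0, "ay": 0, "az": 1.8}]'

```text
clock: 4.72
tool_pos: [572.9, 258.3, 175.2]
tool_rot: [0.998, -0.064, 0.001, -0.0]
wrist_force: [-0.7, 0.0, -2.5]
finger_gap: 38.7
```

```bash
python3 -c "
from look import *
plan(573.4,258.2,150)
look(57,63,'pics/w4.png')
im,d,W=cloud('scene');save('pics/s4.png',cv2.resize(im[130:260,330:500],None,fx=4,fy=4))
im,d,W=cloud('top')
k=(W[...,2]>157)&(W[...,2]<260)
"
```

```text
clk 4.72 pos [572.9 258.3 175.2] F [-0.7  0.  -2.5] T [-0.02  0.03  0.02] gap 38.7 j [-0.8   0.86  0.58  1.65 -0.61  0.81 -1.65] yaw(tool y) -1.700
d [ 0.5  0.1 25.2] lev [-0.0003 -0.0018  0.    ]
[ 601    0   39   89 1146] [656.7  51.   60. ] ((656.2884521484375, 39.63245391845703), 29.356508255004883) ((654.044921875, 48.179595947265625), (58.61494827270508, 21.06197738647461), 14.707823753356934)
[ 260  150  111   88 4130] [586.6 259.3  60.6] ((574.9063110351562, 260.00555419921875), 44.94392776489258) ((574.342041015625, 260.10528564453125), (64.33151245117188, 64.93516540527344), 66.72457122802734)
[   0  180   69  149 1058] [563.1 480.   60. ] ((559.6826171875, 480.3440246582031), 62.94840621948242) ((559.7203979492188, 479.87286376953125), (125.85671997070312, 5.445181846618652), 4.582708358764648)
```

View pics/w4.png

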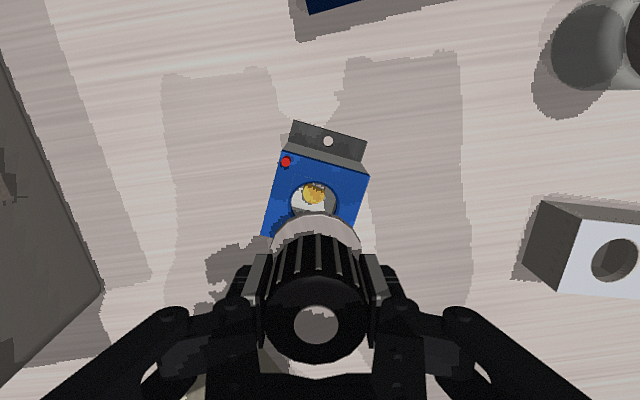

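Request:
jog_arm --steps '[{"dx": 1.8, "dy": -0.9, "dz": 8, "ax": 0, "ay": -0.002, "az": 0}, {"dx": 1.8, "dy": -0.9, "dz": 20, "ax": 0, "ay": -0.002, "az": 0}, {"dx": 1.8, "dy": -0.9, "dz": 28, "ax": 0, "ay": -0.002, "az": 0}, {"dx": 1.8, "dy": -0.9, "dz": 34, "ax": 0, "ay": -0.002, "az": 0}, {"dx": 1.8, "dy": -0.9, "dz": 40, "ax": 0, "ay": -0.002, "az": 0}, {"dx": 1.8, "dy": -0.9, "dz": 45, "ax": 0, "ay": -0.002, "az": 0}, {"dx": 1.8, "dy": -0.9, "dz": 49, "ax": 0, "ay": -0.002, "az": 0}, {"dx": 1.8, "dy": -0.9, "dz": 49, "ax": 0, "ay": -0.002, "az": 0}]'

```text
clock: 5.53
tool_pos: [575.0, 258.9, 125.6]
tool_rot: [0.998, -0.065, -0.0, -0.0]
wrist_force: [0.5, -0.4, -1.4]
finger_gap: 38.8
```

```bash
python3 -c "
from look import *
plan(574.8,258.9,120)
"
```

```text
clk 5.53 pos [575.  258.9 125.6] F [ 0.5 -0.4 -1.4] T [ 0.06 -0.03 -0.01] gap 38.8 j [-0.77  0.93  0.53  1.67 -0.65  0.73 -1.62] yaw(tool y) -1.701
d [-0.2 -0.   5.6] lev [-0.0006  0.0006  0.    ]
```

Request:
jog_arm --steps '[{"dx": 0, "dy": 0, "dz": 2, "ax": 0, "ay": 0, "az": -0.05}, {"dx": 0, "dy": 0, "dz": 4, "ax": 0, "ay": 0, "az": -0.15}, {"dx": 0, "dy": 0, "dz": 6, "ax": 0, "ay": 0, "az": -0.25}, {"dx": 0, "dy": 0, "dz": 7, "ax": 0, "ay": 0, "az": -0.35}]'

```text
clock: 5.87
tool_pos: [576.4, 260.5, 121.6]
tool_rot: [0.994, 0.112, 0.002, -0.002]
wrist_force: [-4.5, 1.5, 22.2]
finger_gap: 38.8
```

Request:
jog_arm --steps '[{"dx": 0, "dy": 0, "dz": 1.5, "ax": 0, "ay": 0, "az": -0.1}, {"dx": 0, "dy": 0, "dz": 2, "ax": 0, "ay": 0, "az": -0.2}, {"dx": 0, "dy": 0, "dz": 2.5, "ax": 0, "ay": 0, "az": -0.3}, {"dx": 0, "dy": 0, "dz": 3, "ax": 0, "ay": 0, "az": -0.4}, {"dx": 0, "dy": 0, "dz": 3.5, "ax": 0, "ay": 0, "az": -0.5}]'

```text
clock: 6.28
tool_pos: [575.8, 262.5, 121.8]
tool_rot: [0.934, 0.356, 0.003, -0.004]
wrist_force: [-7.3, 1.3, 22.5]
finger_gap: 38.8
```

```bash
python3 -c "
from look import *
plan(574.8,258.9,116)
"
```

```text
clk 6.28 pos [575.8 262.5 121.8] F [-7.3  1.3 22.5] T [ 0.71  2.17 -0.35] gap 38.8 j [-0.65  0.89  0.29  1.66 -0.39  0.64 -0.99] yaw(tool y) -0.842
d [-3.2  2.   5.8] lev [-0.0052 -0.0077  0.    ]
```

Request:
jog_arm --steps '[{"dx": -1.5, "dy": 1, "dz": 1.5, "ax": -0.005, "ay": -0.008, "az": -0.1}, {"dx": -3.2, "dy": 2, "dz": 2, "ax": -0.005, "ay": -0.008, "az": -0.2}, {"dx": -3.2, "dy": 2, "dz": 2.5, "ax": -0.005, "ay": -0.008, "az": -0.3}, {"dx": -3.2, "dy": 2, "dz": 3, "ax": -0.005, "ay": -0.008, "az": -0.4}, {"dx": -3.2, "dy": 2, "dz": 3.5, "ax": -0.005, "ay": -0.008, "az": -0.5}]'

```text
clock: 6.7
tool_pos: [575.4, 260.0, 120.4]
tool_rot: [0.816, 0.579, 0.002, 0.001]
wrist_force: [-1.4, 0.5, 5.4]
finger_gap: 39.0
```

```bash
python3 -c "
from look import *
plan(574.8,258.9,116)
"
```

```text
clk 6.70 pos [575.4 260.  120.4] F [-1.4  0.5  5.4] T [ 0.21  0.34 -0.05] gap 39.0 j [-0.58  0.87  0.16  1.66 -0.21  0.62 -0.65] yaw(tool y) -0.337
d [-1.3 -0.2  4.4] lev [ 0.0034 -0.003  -0.    ]
```

Request:
jog_arm --steps '[{"dx": -1, "dy": 0, "dz": 2, "ax": 0.003, "ay": -0.003, "az": -0.1}, {"dx": -1, "dy": 0, "dz": 3, "ax": 0.003, "ay": -0.003, "az": -0.2}, {"dx": -1, "dy": 0, "dz": 4, "ax": 0.003, "ay": -0.003, "az": -0.3}, {"dx": -1, "dy": 0, "dz": 5, "ax": 0.003, "ay": -0.003, "az": -0.4}, {"dx": -1, "dy": 0, "dz": 6, "ax": 0.003, "ay": -0.003, "az": -0.5}]'

```text
clock: 7.12
tool_pos: [576.0, 259.9, 118.1]
tool_rot: [0.647, 0.762, 0.002, 0.001]
wrist_force: [-7.9, 0.5, 26.2]
finger_gap: 38.9
```

```bash
python3 -c "
from look import *
plan(574.8,258.9,110)
"
```

```text
clk 7.12 pos [576.  259.9 118.1] F [-7.9  0.5 26.2] T [-0.33  1.61 -1.06] gap 38.9 j [-0.51  0.87  0.03  1.66 -0.03  0.61 -0.3 ] yaw(tool y) 0.163
d [-0.8 -1.4  8.1] lev [ 0.0036 -0.0009  0.    ]
```

Request:
jog_arm --steps '[{"dx": -0.8, "dy": -1, "dz": 1, "ax": 0.003, "ay": -0.001, "az": -0.1}, {"dx": -0.8, "dy": -1, "dz": 2, "ax": 0.003, "ay": -0.001, "az": -0.2}, {"dx": -0.8, "dy": -1, "dz": 3, "ax": 0.003, "ay": -0.001, "az": -0.3}, {"dx": -0.8, "dy": -1, "dz": 3.5, "ax": 0.003, "ay": -0.001, "az": -0.4}]'

```text
clock: 7.45
tool_pos: [575.0, 259.5, 118.2]
tool_rot: [0.483, 0.876, 0.001, 0.0]
wrist_force: [-10.5, -1.9, 26.6]
finger_gap: 38.7
```

```bash
python3 -c "
from look import *
plan(574.8,258.9,110)
"
```

```text
clk 7.45 pos [575.  259.5 118.2] F [-10.5  -1.9  26.6] T [-0.52  1.77 -1.62] gap 38.7 j [-0.45  0.87 -0.08  1.66  0.11  0.62 -0.03] yaw(tool y) 0.563
d [-0.3 -0.5  8.2] lev [ 0.0018 -0.0001  0.    ]
```

Request:
jog_arm --steps '[{"dx": 0.7, "dy": -1.2, "dz": -1, "ax": 0, "ay": 0, "az": 0}, {"dx": 0.7, "dy": -1.2, "dz": -1, "ax": 0, "ay": 0, "az": 0}]'

```text
clock: 7.62
tool_pos: [574.3, 260.0, 118.7]
tool_rot: [0.483, 0.876, 0.002, 0.001]
wrist_force: [2.4, 3.6, -10.4]
finger_gap: 38.8
```

```bash
python3 -c "
from look import *
plan(573.5,258.9,117)
"
```

```text
clk 7.62 pos [574.3 260.  118.7] F [  2.4   3.6 -10.4] T [ 0.73 -0.88 -0.02] gap 38.8 j [-0.45  0.87 -0.08  1.66  0.11  0.62 -0.03] yaw(tool y) 0.563
d [-0.5 -1.2  1.7] lev [ 0.0042 -0.0006  0.    ]
```

Request:
jog_arm --steps '[{"dx": 0, "dy": 0, "dz": 0.8, "ax": 0.002, "ay": 0, "az": -0.08}, {"dx": 0, "dy": 0, "dz": 1.4, "ax": 0.002, "ay": 0, "az": -0.16}, {"dx": 0, "dy": 0, "dz": 2, "ax": 0.002, "ay": 0, "az": -0.24}, {"dx": 0, "dy": 0, "dz": 2, "ax": 0.002, "ay": 0, "az": -0.24}]'

```text
clock: 7.95
tool_pos: [573.9, 259.9, 118.8]
tool_rot: [0.373, 0.928, 0.001, 0.0]
wrist_force: [-5.4, -0.6, 10.5]
finger_gap: 39.0
```

```bash
python3 -c "
from look import *
plan(573.5,258.9,117)
im,d,W=cloud('wrist');save('pics/w5.png',im)
"
```

```text
clk 7.95 pos [573.9 259.9 118.8] F [-5.4 -0.6 10.5] T [-0.18  0.62  0.2 ] gap 39.0 j [-0.42  0.87 -0.15  1.66  0.19  0.63  0.14] yaw(tool y) 0.806
d [-0.5 -1.   1.8] lev [ 0.0019  0.0003 -0.    ]
```

View pics/w5.png

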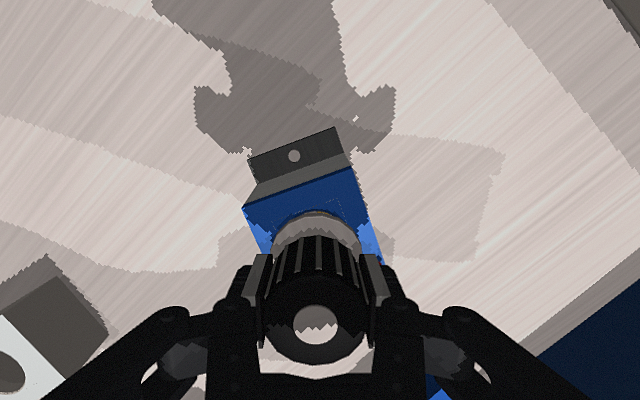

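The wrist view shows the bolt still gripped and centred, its collar well above the blue nut. After 2.5 rad anticlockwise it hasn't sunk, so it's probably the right-hand bolt. I'll lift it and take it to the orange nut.

Request:
jog_arm --steps '[{"dx": 0, "dy": 0, "dz": -2, "ax": 0.002, "ay": 0, "az": 0}, {"dx": 0, "dy": 0, "dz": -5, "ax": 0.002, "ay": 0, "az": 0}, {"dx": 0, "dy": 0, "dz": -8, "ax": 0.002, "ay": 0, "az": 0}]'

```text
clock: 8.25
tool_pos: [573.8, 260.2, 122.6]
tool_rot: [0.374, 0.927, -0.0, -0.0]
wrist_force: [-0.1, -0.1, -2.4]
finger_gap: 38.6
```

```bash
python3 -c "
from look import *
plan(517.5,-269.5,205)
"
```

```text
clk 8.25 pos [573.8 260.2 122.6] F [-0.1 -0.1 -2.4] T [0.13 0.05 0.02] gap 38.6 j [-0.42  0.86 -0.15  1.65  0.19  0.64  0.14] yaw(tool y) 0.804
d [-326.7 -420.7  -82.2] lev [-0.0009 -0.0005  0.    ]
```

Request:
jog_arm --steps '[{"dx": 0, "dy": 0, "dz": -25, "ax": 0, "ay": 0, "az": 0}, {"dx": 0, "dy": 0, "dz": -55, "ax": 0, "ay": 0, "az": 0}, {"dx": -8, "dy": -10, "dz": -78, "ax": 0, "ay": 0, "az": -0.05}, {"dx": -23, "dy": -30, "dz": -82, "ax": 0, "ay": 0, "az": -0.1}, {"dx": -45, "dy": -58, "dz": -82, "ax": 0, "ay": 0, "az": -0.15}, {"dx": -68, "dy": -88, "dz": -82, "ax": 0, "ay": 0, "az": -0.2}, {"dx": -93, "dy": -120, "dz": -82, "ax": 0, "ay": 0, "az": -0.25}, {"dx": -118, "dy": -152, "dz": -82, "ax": 0, "ay": 0, "az": -0.3}, {"dx": -143, "dy": -184, "dz": -82, "ax": 0, "ay": 0, "az": -0.36}, {"dx": -168, "dy": -216, "dz": -82, "ax": 0, "ay": 0, "az": -0.42}, {"dx": -193, "dy": -249, "dz": -82, "ax": 0, "ay": 0, "az": -0.48}, {"dx": -218, "dy": -281, "dz": -82, "ax": 0, "ay": 0, "az": -0.54}, {"dx": -243, "dy": -313, "dz": -82, "ax": 0, "ay": 0, "az": -0.6}, {"dx": -266, "dy": -343, "dz": -82, "ax": 0, "ay": 0, "az": -0.66}, {"dx": -287, "dy": -370, "dz": -82, "ax": 0, "ay": 0, "az": -0.72}, {"dx": -305, "dy": -393, "dz": -82, "ax": 0, "ay": 0, "az": -0.78}, {"dx": -318, "dy": -410, "dz": -82, "ax": 0, "ay": 0, "az": -0.8}, {"dx": -326.7, "dy": -420.7, "dz": -82, "ax": 0, "ay": 0, "az": -0.8}, {"dx": -326.7, "dy": -420.7, "dz": -82, "ax": 0, "ay": 0, "az": -0.8}, {"dx": -326.7, "dy": -420.7, "dz": -82, "ax": 0, "ay": 0, "az": -0.8}]'

```text
clock: 9.92
tool_pos: [516.9, -270.6, 204.7]
tool_rot: [-0.015, 1.0, -0.0, -0.001]
wrist_force: [0.3, -0.2, -1.7]
finger_gap: 38.4
```

```bash
python3 -c "
from look import *
plan(517.5,-269.5,126)
look(57,63,'pics/w6.png')
"
```

```text
clk 9.92 pos [ 516.9 -270.6  204.7] F [ 0.3 -0.2 -1.7] T [ 0.06 -0.04  0.01] gap 38.4 j [ 0.68  0.73 -0.49  1.73  0.45  0.79  1.58] yaw(tool y) 1.601
d [-0.8  1.2 78.7] lev [-0.0009 -0.0017  0.    ]
[ 528  114   53   61 1207] [467.1 -91.6  58.7] ((469.0948486328125, -81.35693359375), 23.805641174316406) ((468.1715393066406, -87.98165893554688), (32.627742767333984, 46.781307220458984), 81.23035430908203)
[ 263  146  104   80 3618] [ 508.1 -270.2   60.7] ((518.2006225585938, -269.9925231933594), 44.50535202026367) ((518.8006591796875, -269.9347229003906), (64.58125305175781, 64.23768615722656), 24.74828338623047)
[  0 297 131  36 613] [ 631.8 -490.9   59.9] ((636.9876708984375, -497.9203796386719), 61.076961517333984) ((631.022705078125, -496.5146789550781), (122.15162658691406, 14.919848442077637), 76.73982238769531)
[498 314  47  19 267] [629.9 -80.6  59.6] ((636.0947265625, -75.28013610839844), 21.6383113861084) ((630.5885009765625, -76.29073333740234), (13.051163673400879, 43.236663818359375), 10.400111198425293)
[581 319  59  54 678] [647.6   6.5  60. ] ((658.1805419921875, 21.551631927490234), 32.46574020385742) ((652.9471435546875, 11.146486282348633), (34.0941162109375, 64.76751708984375), 63.2994384765625)
```

Request:
jog_arm --steps '[{"dx": -0.4, "dy": 0.8, "dz": 15, "ax": -0.001, "ay": -0.002, "az": 0}, {"dx": -0.4, "dy": 0.8, "dz": 35, "ax": -0.001, "ay": -0.002, "az": 0}, {"dx": -0.4, "dy": 0.8, "dz": 50, "ax": -0.001, "ay": -0.002, "az": 0}, {"dx": -0.4, "dy": 0.8, "dz": 57, "ax": -0.001, "ay": -0.002, "az": 0}, {"dx": -0.4, "dy": 0.8, "dz": 63, "ax": -0.001, "ay": -0.002, "az": 0}, {"dx": -0.4, "dy": 0.8, "dz": 69, "ax": -0.001, "ay": -0.002, "az": 0}, {"dx": -0.4, "dy": 0.8, "dz": 75, "ax": -0.001, "ay": -0.002, "az": 0}, {"dx": -0.4, "dy": 0.8, "dz": 79, "ax": -0.001, "ay": -0.002, "az": 0}, {"dx": -0.4, "dy": 0.8, "dz": 81, "ax": -0.001, "ay": -0.002, "az": 0.05}, {"dx": -0.4, "dy": 0.8, "dz": 83, "ax": -0.001, "ay": -0.002, "az": 0.1}]'

```text
clock: 10.8
tool_pos: [518.5, -270.0, 127.4]
tool_rot: [0.035, 0.999, -0.003, 0.002]
wrist_force: [-4.7, -0.7, 1.6]
finger_gap: 38.6
```

```bash
python3 -c "
from look import *
plan(517.3,-269.8,116)
"
```

```text
clk 10.80 pos [ 518.5 -270.   127.4] F [-4.7 -0.7  1.6] T [-0.34  0.83  0.02] gap 38.6 j [ 0.62  0.83 -0.39  1.79  0.51  0.61  1.43] yaw(tool y) 1.501
d [ 1.3  0.2 11.4] lev [-0.0049  0.0049  0.    ]
```

Request:
jog_arm --steps '[{"dx": 1, "dy": 0, "dz": 2, "ax": -0.005, "ay": 0.005, "az": 0.1}, {"dx": 1, "dy": 0, "dz": 3, "ax": -0.005, "ay": 0.005, "az": 0.2}, {"dx": 1, "dy": 0, "dz": 4, "ax": -0.005, "ay": 0.005, "az": 0.3}, {"dx": 1, "dy": 0, "dz": 5, "ax": -0.005, "ay": 0.005, "az": 0.4}, {"dx": 1, "dy": 0, "dz": 6, "ax": -0.005, "ay": 0.005, "az": 0.5}]'

```text
clock: 11.22
tool_pos: [517.9, -269.7, 122.0]
tool_rot: [0.283, 0.959, 0.001, 0.001]
wrist_force: [-1.2, 0.8, -2.0]
finger_gap: 38.3
```

```bash
python3 -c "
from look import *
plan(517.3,-269.8,116)
"
```

```text
clk 11.22 pos [ 517.9 -269.7  122. ] F [-1.2  0.8 -2. ] T [0.11 0.18 0.04] gap 38.3 j [ 0.55  0.82 -0.25  1.8   0.35  0.56  1.07] yaw(tool y) 0.997
d [ 0.4 -0.4  6. ] lev [0.0019 0.0013 0.    ]
```

No force yet and the motion is free. I'll keep turning clockwise while descending.

Request:
jog_arm --steps '[{"dx": 0.4, "dy": 0, "dz": 2, "ax": 0.002, "ay": 0.001, "az": 0.1}, {"dx": 0.4, "dy": 0, "dz": 3.5, "ax": 0.002, "ay": 0.001, "az": 0.2}, {"dx": 0.4, "dy": 0, "dz": 5, "ax": 0.002, "ay": 0.001, "az": 0.3}, {"dx": 0.4, "dy": 0, "dz": 6, "ax": 0.002, "ay": 0.001, "az": 0.4}, {"dx": 0.4, "dy": 0, "dz": 7, "ax": 0.002, "ay": 0.001, "az": 0.5}]'

```text
clock: 11.63
tool_pos: [518.6, -268.9, 115.7]
tool_rot: [0.513, 0.858, 0.001, 0.001]
wrist_force: [0.3, 0.5, -0.6]
finger_gap: 38.6
```

```bash
python3 -c "
from look import *
plan(517.3,-269.8,110)
"
```

```text
clk 11.63 pos [ 518.6 -268.9  115.7] F [ 0.3  0.5 -0.6] T [ 0.21  0.01 -0.02] gap 38.6 j [ 0.47  0.83 -0.12  1.8   0.17  0.52  0.73] yaw(tool y) 0.493
d [-0.1 -1.6  5.7] lev [ 0.002   0.0008 -0.    ]
```

Request:
jog_arm --steps '[{"dx": 0, "dy": -0.5, "dz": 1.5, "ax": 0.001, "ay": 0, "az": 0.1}, {"dx": 0, "dy": -0.5, "dz": 2.3, "ax": 0.001, "ay": 0, "az": 0.2}, {"dx": 0, "dy": -0.5, "dz": 3.1, "ax": 0.001, "ay": 0, "az": 0.3}, {"dx": 0, "dy": -0.5, "dz": 3.9, "ax": 0.001, "ay": 0, "az": 0.4}, {"dx": 0, "dy": -0.5, "dz": 4.7, "ax": 0.001, "ay": 0, "az": 0.5}, {"dx": 0, "dy": -0.5, "dz": 5.5, "ax": 0.001, "ay": 0, "az": 0.6}, {"dx": 0, "dy": -0.5, "dz": 6.2, "ax": 0.001, "ay": 0, "az": 0.7}, {"dx": 0, "dy": -0.5, "dz": 7, "ax": 0.001, "ay": 0, "az": 0.8}]'

```text
clock: 12.3
tool_pos: [520.0, -268.8, 109.8]
tool_rot: [0.808, 0.589, 0.002, 0.002]
wrist_force: [0.7, -0.1, 1.9]
finger_gap: 38.9
```

```bash
python3 -c "
from look import *
plan(517.3,-269.8,104)
"
```

```text
clk 12.30 pos [ 520.  -268.8  109.8] F [ 0.7 -0.1  1.9] T [-0.01 -0.06  0.03] gap 38.9 j [ 0.35  0.84  0.08  1.81 -0.13  0.49  0.21] yaw(tool y) -0.311
d [-1.8 -2.3  5.8] lev [ 0.0047 -0.0012 -0.    ]
```

Request:
jog_arm --steps '[{"dx": -0.5, "dy": -0.5, "dz": 1.5, "ax": 0.004, "ay": -0.001, "az": 0.1}, {"dx": -0.5, "dy": -0.5, "dz": 2.3, "ax": 0.004, "ay": -0.001, "az": 0.2}, {"dx": -0.5, "dy": -0.5, "dz": 3.1, "ax": 0.004, "ay": -0.001, "az": 0.3}, {"dx": -0.5, "dy": -0.5, "dz": 3.9, "ax": 0.004, "ay": -0.001, "az": 0.4}, {"dx": -0.5, "dy": -0.5, "dz": 4.7, "ax": 0.004, "ay": -0.001, "az": 0.5}, {"dx": -0.5, "dy": -0.5, "dz": 5.5, "ax": 0.004, "ay": -0.001, "az": 0.6}, {"dx": -0.5, "dy": -0.5, "dz": 6.2, "ax": 0.004, "ay": -0.001, "az": 0.7}, {"dx": -0.5, "dy": -0.5, "dz": 7, "ax": 0.004, "ay": -0.001, "az": 0.8}]'

```text
clock: 12.97
tool_pos: [519.7, -268.9, 104.5]
tool_rot: [0.974, 0.226, 0.001, -0.001]
wrist_force: [-4.6, 1.4, 16.9]
finger_gap: 38.5
```

```bash
python3 -c "
from look import *
plan(517.3,-269.8,104)
"
```

```text
clk 12.97 pos [ 519.7 -268.9  104.5] F [-4.6  1.4 16.9] T [0.61 1.15 0.14] gap 38.5 j [ 0.24  0.87  0.28  1.82 -0.45  0.52 -0.3 ] yaw(tool y) -1.115
d [-2.6 -0.2  0.5] lev [-0.0008 -0.0032 -0.    ]
```

Request:
jog_arm --steps '[{"dx": -0.5, "dy": 0, "dz": 2, "ax": 0, "ay": -0.003, "az": 0.1}, {"dx": -0.5, "dy": 0, "dz": 3, "ax": 0, "ay": -0.003, "az": 0.2}, {"dx": -0.5, "dy": 0, "dz": 3.5, "ax": 0, "ay": -0.003, "az": 0.3}, {"dx": -0.5, "dy": 0, "dz": 3.5, "ax": 0, "ay": -0.003, "az": 0.4}]'

```text
clock: 13.3
tool_pos: [520.1, -271.1, 104.1]
tool_rot: [1.0, 0.028, 0.001, 0.001]
wrist_force: [-5.5, -0.6, 13.8]
finger_gap: 38.8
```

```bash
python3 -c "
from look import *
plan(517.3,-269.8,104)
im,d,W=cloud('scene');save('pics/s7.png',cv2.resize(im[150:260,150:300],None,fx=4,fy=4,interpolation=cv2.INTER_CUBIC))
im,d,W=cloud('wrist');save('pics/w7.png',im)
"
```

```text
clk 13.30 pos [ 520.1 -271.1  104.1] F [-5.5 -0.6 13.8] T [0.   0.84 1.  ] gap 38.8 j [ 0.19  0.89  0.38  1.82 -0.59  0.55 -0.56] yaw(tool y) -1.515
d [-2.8 -1.4  0.1] lev [ 0.0025 -0.0029  0.    ]
```

View pics/w7.png

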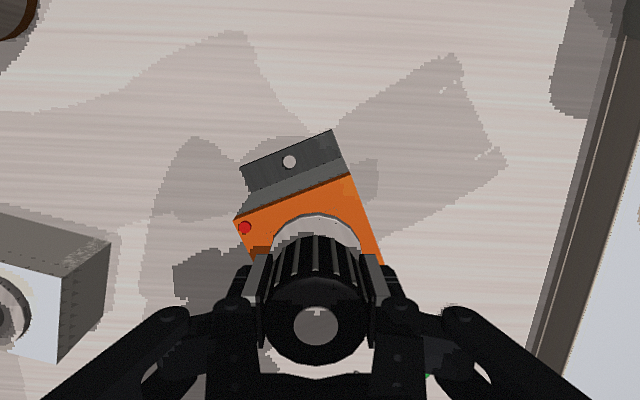

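The wrist view shows the collar down on the orange nut and the red pin low at (245,228). There is now a resisting torque of 1 N m, so the bolt seems home. I'll release, rise and check heights.

Request:
jog_arm --steps '[{"dx": 0, "dy": 0, "dz": 0, "ax": 0, "ay": 0, "az": 0}, {"dx": 0, "dy": 0, "dz": 0, "ax": 0, "ay": 0, "az": 0}, {"dx": 0, "dy": 0, "dz": 0, "ax": 0, "ay": 0, "az": 0}, {"dx": 0, "dy": 0, "dz": 0, "ax": 0, "ay": 0, "az": 0}, {"dx": 0, "dy": 0, "dz": -20, "ax": 0, "ay": 0, "az": 0}, {"dx": 0, "dy": 0, "dz": -50, "ax": 0, "ay": 0, "az": 0}, {"dx": 0, "dy": 0, "dz": -80, "ax": 0, "ay": 0, "az": 0}, {"dx": 0, "dy": 0, "dz": -80, "ax": 0, "ay": 0, "az": 0}]' --gripper 1

```text
clock: 14.07
tool_pos: [522.4, -272.9, 188.9]
tool_rot: [1.0, 0.027, 0.005, 0.004]
wrist_force: [0.2, 0.1, -0.2]
finger_gap: 85.8
```

```bash
cat >> look.py <<'E'
def pin(name):
    im,d,W=cloud('wrist');save(name,im);h=cv2.cvtColor(im,cv2.COLOR_RGB2HSV)
    m=((h[...,0]<5)|(h[...,0]>174))&(h[...,1]>150)&(h[...,2]>80)
    n,l,st,c=cv2.connectedComponentsWithStats(m.astype(np.uint8))
    for i in range(1,n):
        if st[i,4]>15: print("red",st[i],"z max/med",np.nanmax(W[l==i][:,2]).round(1),np.nanmedian(W[l==i],0).round(1))
E
python3 -c "
from look import *
look(90,140,'pics/w8.png')
pin('pics/w8b.png')
plan(468,-79.5,180)
"
```

```text
[ 604    0   36   63 1933] [ 647.9 -442.4  101.2] ((649.1520385742188, -452.33074951171875), 21.430030822753906) ((644.8118896484375, -447.0377502441406), (42.84244918823242, 14.9114408493042), 39.3510856628418)
[ 278  194   68   75 3837] [ 521.6 -270.6  116.9] ((517.7013549804688, -270.75811767578125), 20.719825744628906) ((518.281005859375, -270.83697509765625), (40.4730110168457, 39.47181701660156), 81.88578033447266)
[   0  247   73   66 3627] [473.6 -86.7 107.3] ((470.1186218261719, -81.19477844238281), 20.9848575592041) ((470.18597412109375, -82.502685546875), (37.578128814697266, 40.282955169677734), 83.61848449707031)
red [261 185   8   9  53] z max/med 64.8 [ 532.1 -234.4   63.3]
clk 14.17 pos [ 520.6 -270.8  184.9] F [-0.2 -0.1 -1.1] T [ 0.06  0.02 -0.  ] gap 85.0 j [ 0.13  0.78  0.48  1.78 -0.52  0.71 -0.62] yaw(tool y) -1.516
d [ -42.  -194.     4.1] lev [ 0.0033 -0.0049 -0.    ]
```

Request:
jog_arm --steps '[{"dx": -42, "dy": -194, "dz": 4, "ax": 0.003, "ay": -0.005, "az": 0}, {"dx": -42, "dy": -194, "dz": 4, "ax": 0.003, "ay": -0.005, "az": 0}, {"dx": -42, "dy": -194, "dz": 4, "ax": 0.003, "ay": -0.005, "az": 0}, {"dx": -42, "dy": -194, "dz": 4, "ax": 0.003, "ay": -0.005, "az": 0}, {"dx": -42, "dy": -194, "dz": 4, "ax": 0.003, "ay": -0.005, "az": 0}, {"dx": -42, "dy": -194, "dz": 4, "ax": 0.003, "ay": -0.005, "az": 0}, {"dx": -42, "dy": -194, "dz": 4, "ax": 0.003, "ay": -0.005, "az": 0}, {"dx": -42, "dy": -194, "dz": 4, "ax": 0.003, "ay": -0.005, "az": 0}, {"dx": -42, "dy": -194, "dz": 4, "ax": 0.003, "ay": -0.005, "az": 0}]'

```text
clock: 14.92
tool_pos: [468.2, -80.9, 179.7]
tool_rot: [1.0, 0.027, -0.0, 0.001]
wrist_force: [0.3, 1.0, -0.5]
finger_gap: 85.3
```

```bash
python3 -c "
from look import *
look(108,114,'pics/w9.png')
plan(468,-79.7,94.5)
"
```

```text
[610 134  30  66 518] [ 518.  -253.7  110.9] ((516.9762573242188, -262.32452392578125), 18.716941833496094) ((516.389892578125, -256.19012451171875), (37.425960540771484, 13.084953308105469), 5.4601030349731445)
[ 281  195   68   65 3254] [470.9 -80.1 111.7] ((469.6532287597656, -80.2575454711914), 20.42978858947754) ((470.30029296875, -80.25746154785156), (38.890316009521484, 39.42357635498047), 34.798648834228516)
clk 14.97 pos [468.2 -81.  179.8] F [-0.5  0.1  0.9] T [-0.06 -0.02  0.02] gap 85.1 j [-0.21  0.68  0.46  2.1  -0.62  0.5  -0.8 ] yaw(tool y) -1.518
d [-0.1 -1.4 85.3] lev [0.0013 0.     0.    ]
```

Request:
jog_arm --steps '[{"dx": 0.8, "dy": -1, "dz": 25, "ax": 0.001, "ay": 0, "az": 0}, {"dx": 0.8, "dy": -1, "dz": 55, "ax": 0.001, "ay": 0, "az": 0}, {"dx": 0.8, "dy": -1, "dz": 80, "ax": 0.001, "ay": 0, "az": 0}, {"dx": 0.8, "dy": -1, "dz": 85, "ax": 0.001, "ay": 0, "az": 0}, {"dx": 0.8, "dy": -1, "dz": 85, "ax": 0.001, "ay": 0, "az": 0}, {"dx": 0.8, "dy": -1, "dz": 85, "ax": 0.001, "ay": 0, "az": 0}]'

```text
clock: 15.47
tool_pos: [469.2, -81.1, 95.3]
tool_rot: [1.0, 0.026, 0.0, 0.0]
wrist_force: [-1.0, 0.1, 0.3]
finger_gap: 85.3
```

Request:
jog_arm --steps '[{"dx": 0, "dy": 0, "dz": 0, "ax": 0, "ay": 0, "az": 0}, {"dx": 0, "dy": 0, "dz": 0, "ax": 0, "ay": 0, "az": 0}, {"dx": 0, "dy": 0, "dz": 0, "ax": 0, "ay": 0, "az": 0}, {"dx": 0, "dy": 0, "dz": 0, "ax": 0, "ay": 0, "az": 0}, {"dx": 0, "dy": 0, "dz": 0, "ax": 0, "ay": 0, "az": 0}, {"dx": 0, "dy": 0, "dz": 0, "ax": 0, "ay": 0, "az": 0}, {"dx": 0, "dy": 0, "dz": 0, "ax": 0, "ay": 0, "az": 0}]' --gripper 0.2 --force 60

```text
clock: 16.05
tool_pos: [469.7, -81.0, 96.3]
tool_rot: [1.0, 0.026, 0.001, 0.0]
wrist_force: [-0.9, -0.2, 6.8]
finger_gap: 38.8
```

```bash
python3 -c "
from look import *
plan(574,259.3,205)
"
```

```text
clk 16.05 pos [469.7 -81.   96.3] F [-0.9 -0.2  6.8] T [ 0.03  0.13 -0.02] gap 38.8 j [-0.08  0.81  0.26  2.14 -0.75  0.27 -0.69] yaw(tool y) -1.519
d [ 121.9 -334.4 -108.8] lev [ 0.0008 -0.002   0.    ]
```

Request:
jog_arm --steps '[{"dx": 0, "dy": 0, "dz": -25, "ax": 0, "ay": 0, "az": 0}, {"dx": 0, "dy": 0, "dz": -55, "ax": 0, "ay": 0, "az": 0}, {"dx": 0, "dy": 0, "dz": -85, "ax": 0, "ay": 0, "az": 0}, {"dx": 3, "dy": -8, "dz": -109, "ax": 0, "ay": 0, "az": 0.03}, {"dx": 9, "dy": -25, "dz": -109, "ax": 0, "ay": 0, "az": 0.06}, {"dx": 19, "dy": -52, "dz": -109, "ax": 0, "ay": 0, "az": 0.09}, {"dx": 31, "dy": -85, "dz": -109, "ax": 0, "ay": 0, "az": 0.12}, {"dx": 45, "dy": -122, "dz": -109, "ax": 0, "ay": 0, "az": 0.15}, {"dx": 59, "dy": -161, "dz": -109, "ax": 0, "ay": 0, "az": 0.18}, {"dx": 73, "dy": -200, "dz": -109, "ax": 0, "ay": 0, "az": 0.21}, {"dx": 87, "dy": -238, "dz": -109, "ax": 0, "ay": 0, "az": 0.24}, {"dx": 100, "dy": -274, "dz": -109, "ax": 0, "ay": 0, "az": 0.27}, {"dx": 110, "dy": -302, "dz": -109, "ax": 0, "ay": 0, "az": 0.3}, {"dx": 117, "dy": -322, "dz": -109, "ax": 0, "ay": 0, "az": 0.3}, {"dx": 121.9, "dy": -334.4, "dz": -109, "ax": 0, "ay": 0, "az": 0.3}, {"dx": 121.9, "dy": -334.4, "dz": -109, "ax": 0, "ay": 0, "az": 0.3}, {"dx": 121.9, "dy": -334.4, "dz": -109, "ax": 0, "ay": 0, "az": 0.3}, {"dx": 121.9, "dy": -334.4, "dz": -109, "ax": 0, "ay": 0, "az": 0.3}]'

```text
clock: 17.55
tool_pos: [573.4, 257.5, 205.2]
tool_rot: [0.992, -0.125, 0.001, 0.001]
wrist_force: [-0.5, 0.1, -2.2]
finger_gap: 38.7
```

```bash
python3 -c "
from look import *
plan(574,259.3,127)
"
```

```text
clk 17.55 pos [573.4 257.5 205.2] F [-0.5  0.1 -2.2] T [-0.03 -0.03 -0.02] gap 38.7 j [-0.87  0.87  0.74  1.63 -0.7   0.92 -1.69] yaw(tool y) -1.821
d [ 0.  -2.  78.2] lev [ 0.0019 -0.0016 -0.    ]
```

Request:
jog_arm --steps '[{"dx": 0, "dy": -2, "dz": 15, "ax": 0.002, "ay": -0.002, "az": 0}, {"dx": 0, "dy": -2, "dz": 35, "ax": 0.002, "ay": -0.002, "az": 0}, {"dx": 0, "dy": -2, "dz": 50, "ax": 0.002, "ay": -0.002, "az": 0}, {"dx": 0, "dy": -2, "dz": 57, "ax": 0.002, "ay": -0.002, "az": 0}, {"dx": 0, "dy": -2, "dz": 63, "ax": 0.002, "ay": -0.002, "az": 0}, {"dx": 0, "dy": -2, "dz": 69, "ax": 0.002, "ay": -0.002, "az": 0}, {"dx": 0, "dy": -2, "dz": 75, "ax": 0.002, "ay": -0.002, "az": 0}, {"dx": 0, "dy": -2, "dz": 79, "ax": 0.002, "ay": -0.002, "az": 0}, {"dx": 0, "dy": -2, "dz": 80, "ax": 0.002, "ay": -0.002, "az": -0.05}]'

```text
clock: 18.3
tool_pos: [573.5, 259.2, 124.6]
tool_rot: [0.995, -0.1, -0.001, 0.0]
wrist_force: [-1.0, 0.0, -0.0]
finger_gap: 38.9
```

```bash
python3 -c "
from look import *
plan(574,259.3,116)
"
```

```text
clk 18.30 pos [573.5 259.2 124.6] F [-1.  0. -0.] T [-0.04  0.46 -0.04] gap 38.9 j [-0.82  0.96  0.64  1.68 -0.78  0.78 -1.58] yaw(tool y) -1.771
d [ 0.5 -0.2  8.6] lev [0.0005 0.0015 0.    ]
```

Request:
jog_arm --steps '[{"dx": 0.5, "dy": 0, "dz": 1.5, "ax": 0, "ay": 0.001, "az": -0.1}, {"dx": 0.5, "dy": 0, "dz": 2.5, "ax": 0, "ay": 0.001, "az": -0.2}, {"dx": 0.5, "dy": 0, "dz": 3.5, "ax": 0, "ay": 0.001, "az": -0.3}, {"dx": 0.5, "dy": 0, "dz": 4.2, "ax": 0, "ay": 0.001, "az": -0.4}, {"dx": 0.5, "dy": 0, "dz": 5, "ax": 0, "ay": 0.001, "az": -0.5}]'

```text
clock: 18.72
tool_pos: [574.7, 260.8, 121.6]
tool_rot: [0.988, 0.152, 0.001, -0.002]
wrist_force: [-1.9, 0.9, 8.9]
finger_gap: 38.7
```

```bash
python3 -c "
from look import *
plan(574,259.3,116)
"
```

```text
clk 18.72 pos [574.7 260.8 121.6] F [-1.9  0.9  8.9] T [0.46 0.75 0.03] gap 38.7 j [-0.76  0.93  0.5   1.67 -0.64  0.71 -1.19] yaw(tool y) -1.265
d [-1.1  1.2  5.6] lev [-0.0028 -0.0024  0.    ]
```

Request:
jog_arm --steps '[{"dx": -1, "dy": 1, "dz": 1.5, "ax": -0.003, "ay": -0.002, "az": -0.1}, {"dx": -1, "dy": 1, "dz": 2.3, "ax": -0.003, "ay": -0.002, "az": -0.2}, {"dx": -1, "dy": 1, "dz": 3.1, "ax": -0.003, "ay": -0.002, "az": -0.3}, {"dx": -1, "dy": 1, "dz": 3.9, "ax": -0.003, "ay": -0.002, "az": -0.4}, {"dx": -1, "dy": 1, "dz": 4.7, "ax": -0.003, "ay": -0.002, "az": -0.5}, {"dx": -1, "dy": 1, "dz": 5.5, "ax": -0.003, "ay": -0.002, "az": -0.6}]'

```text
clock: 19.22
tool_pos: [575.3, 259.5, 117.2]
tool_rot: [0.898, 0.44, 0.002, 0.001]
wrist_force: [0.2, -0.5, 1.4]
finger_gap: 38.6
```

```bash
python3 -c "
from look import *
plan(574,259.3,110)
"
```

```text
clk 19.22 pos [575.3 259.5 117.2] F [ 0.2 -0.5  1.4] T [-0.04 -0.05 -0.03] gap 38.6 j [-0.68  0.9   0.34  1.67 -0.45  0.64 -0.76] yaw(tool y) -0.661
d [-0.9 -0.9  7.2] lev [ 0.0032 -0.003  -0.    ]
```

Sinking freely at 7.3 mm/rad. I need about 13 mm more, or 1.75 rad.

Request:
jog_arm --steps '[{"dx": -0.5, "dy": -0.5, "dz": 1.2, "ax": 0.003, "ay": -0.003, "az": -0.1}, {"dx": -0.5, "dy": -0.5, "dz": 2, "ax": 0.003, "ay": -0.003, "az": -0.2}, {"dx": -0.5, "dy": -0.5, "dz": 2.8, "ax": 0.003, "ay": -0.003, "az": -0.3}, {"dx": -0.5, "dy": -0.5, "dz": 3.6, "ax": 0.003, "ay": -0.003, "az": -0.4}, {"dx": -0.5, "dy": -0.5, "dz": 4.4, "ax": 0.003, "ay": -0.003, "az": -0.5}, {"dx": -0.5, "dy": -0.5, "dz": 5.1, "ax": 0.003, "ay": -0.003, "az": -0.6}, {"dx": -0.5, "dy": -0.5, "dz": 5.9, "ax": 0.003, "ay": -0.003, "az": -0.7}, {"dx": -0.5, "dy": -0.5, "dz": 6.7, "ax": 0.003, "ay": -0.003, "az": -0.8}, {"dx": -0.5, "dy": -0.5, "dz": 7.4, "ax": 0.003, "ay": -0.003, "az": -0.9}]'

```text
clock: 19.97
tool_pos: [575.8, 259.1, 110.6]
tool_rot: [0.616, 0.788, 0.0, 0.002]
wrist_force: [0.3, -0.2, 0.6]
finger_gap: 39.2
```

```bash
python3 -c "
from look import *
plan(574,259.3,104)
"
```

```text
clk 19.97 pos [575.8 259.1 110.6] F [ 0.3 -0.2  0.6] T [-0.04 -0.09 -0.02] gap 39.2 j [-0.55  0.88  0.1   1.66 -0.14  0.6  -0.13] yaw(tool y) 0.244
d [ 0.7 -1.7  6.6] lev [ 0.0032  0.0025 -0.    ]
```

Request:
jog_arm --steps '[{"dx": 0, "dy": -0.5, "dz": 1.2, "ax": 0.003, "ay": 0.002, "az": -0.1}, {"dx": 0, "dy": -0.5, "dz": 2, "ax": 0.003, "ay": 0.002, "az": -0.2}, {"dx": 0, "dy": -0.5, "dz": 2.8, "ax": 0.003, "ay": 0.002, "az": -0.3}, {"dx": 0, "dy": -0.5, "dz": 3.6, "ax": 0.003, "ay": 0.002, "az": -0.4}, {"dx": 0, "dy": -0.5, "dz": 4.4, "ax": 0.003, "ay": 0.002, "az": -0.5}, {"dx": 0, "dy": -0.5, "dz": 5.1, "ax": 0.003, "ay": 0.002, "az": -0.6}, {"dx": 0, "dy": -0.5, "dz": 5.9, "ax": 0.003, "ay": 0.002, "az": -0.7}, {"dx": 0, "dy": -0.5, "dz": 6.7, "ax": 0.003, "ay": 0.002, "az": -0.8}, {"dx": 0, "dy": -0.5, "dz": 8, "ax": 0.003, "ay": 0.002, "az": -0.9}, {"dx": 0, "dy": -0.5, "dz": 8.5, "ax": 0.003, "ay": 0.002, "az": -1.0}]'

```text
clock: 20.8
tool_pos: [576.6, 258.2, 104.3]
tool_rot: [0.162, 0.987, -0.001, 0.002]
wrist_force: [-3.8, -2.1, 15.2]
finger_gap: 39.1
```

```bash
python3 -c "
from look import *
plan(574,259.3,104)
"
```

```text
clk 20.80 pos [576.6 258.2 104.3] F [-3.8 -2.1 15.2] T [-0.31  0.91 -0.24] gap 39.1 j [-0.41  0.89 -0.16  1.66  0.22  0.61  0.55] yaw(tool y) 1.246
d [2.8 0.2 0.3] lev [-0.0014  0.0036 -0.    ]
```

Request:
jog_arm --steps '[{"dx": 0.5, "dy": 0, "dz": 2, "ax": -0.001, "ay": 0.003, "az": -0.1}, {"dx": 0.5, "dy": 0, "dz": 3, "ax": -0.001, "ay": 0.003, "az": -0.2}, {"dx": 0.5, "dy": 0, "dz": 3.5, "ax": -0.001, "ay": 0.003, "az": -0.3}, {"dx": 0.5, "dy": 0, "dz": 3.5, "ax": -0.001, "ay": 0.003, "az": -0.4}]'

```text
clock: 21.13
tool_pos: [577.0, 258.1, 104.3]
tool_rot: [-0.038, 0.999, -0.0, 0.001]
wrist_force: [-5.4, -2.4, 18.4]
finger_gap: 39.0
```

Request:
jog_arm --steps '[{"dx": 0, "dy": 0, "dz": 0, "ax": 0, "ay": 0, "az": 0}, {"dx": 0, "dy": 0, "dz": 0, "ax": 0, "ay": 0, "az": 0}, {"dx": 0, "dy": 0, "dz": 0, "ax": 0, "ay": 0, "az": 0}, {"dx": 0, "dy": 0, "dz": 0, "ax": 0, "ay": 0, "az": 0}, {"dx": 0, "dy": 0, "dz": -20, "ax": 0, "ay": 0, "az": 0}, {"dx": 0, "dy": 0, "dz": -50, "ax": 0, "ay": 0, "az": 0}, {"dx": 0, "dy": 0, "dz": -80, "ax": 0, "ay": 0, "az": 0}, {"dx": 0, "dy": 0, "dz": -100, "ax": 0, "ay": 0, "az": 0}, {"dx": 0, "dy": 0, "dz": -100, "ax": 0, "ay": 0, "az": 0}]' --gripper 1

```text
clock: 21.88
tool_pos: [579.2, 259.9, 208.7]
tool_rot: [-0.037, 0.999, 0.002, 0.005]
wrist_force: [1.2, 0.8, -0.2]
finger_gap: 85.5
```

```bash
python3 -c "
from look import *
pin('pics/w10.png')
look(90,140,'pics/w10b.png')
plan(574,259.3,104)
im,d,W=cloud('top');o=np.load('topim.npy')
save('pics/final.png',im)
im2,d2,W2=cloud('scene')
a=cv2.resize(im2[130:260,150:460],(800,335),interpolation=cv2.INTER_CUBIC)
save('pics/fs.png',a)
for n,(c,r) in dict(orange=(435,217),).items():
  P=W[r-25:r+25,c-25:c+25].reshape(-1,3);P=P[P[:,2]>80];print(n,len(P),P.mean(0),np.percentile(P[:,2],[50,90]))
"
```

```text
[ 577  116   63  276 8832] [612.1 484.4 110.3] ((591.1756591796875, 485.0933837890625), 94.89502716064453) ((591.4207153320312, 482.4216003417969), (189.7889404296875, 6.494545936584473), 5.241501331329346)
[ 282  177   64   69 3316] [573.2 258.4 117.3] ((576.8009643554688, 258.71502685546875), 20.80744743347168) ((576.2929077148438, 258.371337890625), (39.57596969604492, 40.65913391113281), 14.221529960632324)
clk 21.98 pos [577.  258.4 204.6] F [-0.8 -0.3 -0.2] T [-0.03  0.04 -0.01] gap 85.6 j [-0.32  0.76 -0.32  1.59  0.3   0.83  0.89] yaw(tool y) 1.646
d [  3.3   1.2 100.6] lev [-0.0007  0.0037 -0.    ]
orange 283 [ 514.28252699 -267.22858172  114.54491349] [118.06390096 122.31696484]
```

View pics/w10.png

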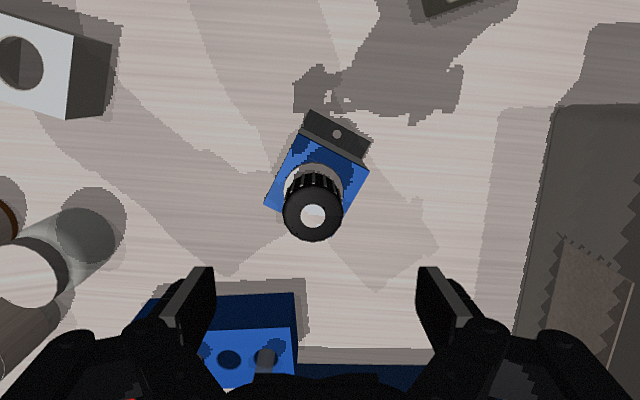

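View pics/fs.png

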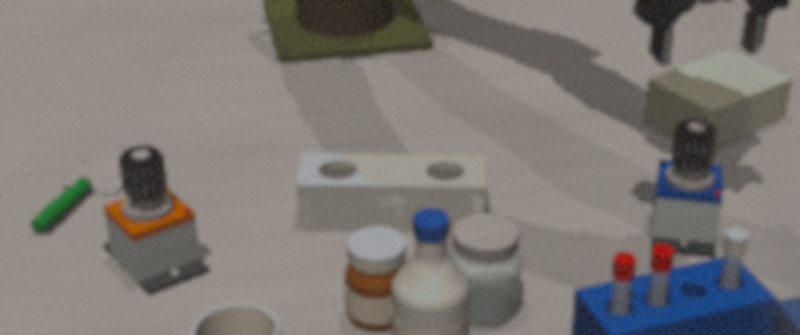

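The wrist view shows the bolt down on the blue nut with its pin hidden. The scene view shows both collars seated, the rack empty and the bystanders standing. I'll turn the wrist to check the blue pin.

Request:
jog_arm --steps '[{"dx": 0, "dy": 0, "dz": 0, "ax": 0, "ay": 0, "az": 0.12}, {"dx": 0, "dy": 0, "dz": 0, "ax": 0, "ay": 0, "az": 0.24}, {"dx": 0, "dy": 0, "dz": 0, "ax": 0, "ay": 0, "az": 0.36}, {"dx": 0, "dy": 0, "dz": 0, "ax": 0, "ay": 0, "az": 0.48}, {"dx": 0, "dy": 0, "dz": 0, "ax": 0, "ay": 0, "az": 0.6}, {"dx": 0, "dy": 0, "dz": 0, "ax": 0, "ay": 0, "az": 0.72}, {"dx": 0, "dy": 0, "dz": 0, "ax": 0, "ay": 0, "az": 0.84}, {"dx": 0, "dy": 0, "dz": 0, "ax": 0, "ay": 0, "az": 0.96}, {"dx": 0, "dy": 0, "dz": 0, "ax": 0, "ay": 0, "az": 1.08}, {"dx": 0, "dy": 0, "dz": 0, "ax": 0, "ay": 0, "az": 1.2}, {"dx": 0, "dy": 0, "dz": 0, "ax": 0, "ay": 0, "az": 1.32}, {"dx": 0, "dy": 0, "dz": 0, "ax": 0, "ay": 0, "az": 1.44}, {"dx": 0, "dy": 0, "dz": 0, "ax": 0, "ay": 0, "az": 1.56}, {"dx": 0, "dy": 0, "dz": 0, "ax": 0, "ay": 0, "az": 1.68}, {"dx": 0, "dy": 0, "dz": 0, "ax": 0, "ay": 0, "az": 1.8}, {"dx": 0, "dy": 0, "dz": 0, "ax": 0, "ay": 0, "az": 1.92}, {"dx": 0, "dy": 0, "dz": 0, "ax": 0, "ay": 0, "az": 2.04}, {"dx": 0, "dy": 0, "dz": 0, "ax": 0, "ay": 0, "az": 2.16}, {"dx": 0, "dy": 0, "dz": 0, "ax": 0, "ay": 0, "az": 2.28}, {"dx": 0, "dy": 0, "dz": 0, "ax": 0, "ay": 0, "az": 2.4}]'

```text
clock: 23.75
tool_pos: [575.1, 257.2, 201.1]
tool_rot: [0.919, 0.394, -0.002, 0.002]
wrist_force: [-0.3, 0.4, -1.0]
finger_gap: 85.8
```

```bash
python3 -c "
from look import *
pin('pics/w11.png')
look(116,125,'pics/w11b.png')
plan(574,259.3,104)
"
```

```text
red [625 128  15  30 353] z max/med 112.7 [753.3 156.6 110.8]
red [331 148   7   8  46] z max/med 64.8 [610.2 274.4  63.2]
[ 286  188   64   61 2914] [578.  259.5 119.7] ((577.2916259765625, 258.5260925292969), 20.28183364868164) ((577.32861328125, 258.98284912109375), (38.62914276123047, 39.58896255493164), 80.46244049072266)
clk 23.85 pos [575.1 257.4 201.1] F [-1.   0.3 -0.6] T [0.04 0.05 0.01] gap 85.5 j [-0.7   0.79  0.37  1.61 -0.36  0.81 -0.93] yaw(tool y) -0.754
d [ 1.1 -2.3 97.1] lev [ 0.0019  0.0049 -0.    ]
```

Both pins read the same, about 63 mm median height, so both are sunk. The knob top is at 119.7 mm against 119 expected.

```bash
python3 -c "
from bench import order
print(order.hand_in())"
```

```text
the job is handed in; nothing more can be done
None
```

Both bolts are screwed fully home, each in the nut that fits it, and I handed the job in at about 24 s of the 72 s allowed.

- **Slot_2 bolt:** I tried it first in the blue nut. It stayed about 14–18 mm up through 2.5 rad anticlockwise, so I moved it to the orange nut. There it sank freely clockwise until the collar was down.
- **Slot_1 bolt:** it sank freely anticlockwise in the blue nut until the collar was down.

**Last checks:**
- **Seating:** both red pins stood about 3 mm above the nut tops, where about 2 mm means home and 8 mm means empty. The blue nut's knob top measured 119.7 mm, against 119 mm expected.
- **Grip heights:** the final heights matched, 104.1 mm (orange) and 104.3 mm (blue), against 104 mm expected.
- **Surroundings:** the last scene picture, a crop of the middle of the bench, showed the rack empty and every bystander visible in it standing. I did not measure the bystanders again.
- **Robot:** the gripper was open and clear, touching nothing. The highest wrist force I saw at the end of a move was about 27 N.

**What disagreed:** in the blue nut the slot_2 bolt read about 14 mm up at its lowest, slightly under the stated 15 mm minimum for a wrong-hand bolt. I put that down to about 1 mm of error in the gripping height.

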